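# Shut the sliding lid over the garlic

## Task

The wooden keeper box has two open wells side by side, one with a garlic bulb in it and one with a lemon. Slide the lid of the garlic's well all the way shut, so that the garlic is covered, and leave the lid of the lemon's well open. The lids have no handle: press down on the lid with the fingertips and drag it along.

Things in the scene. Friction and masses are not known exactly. Their poses are not given: they have to be found in the camera images.
- keeper: Fixed wooden box, 164 (x) x 240 (y) x 80 mm high, origin at the centre of its underside. Two lanes along its y, centred at x = -39 mm (near the robot) and +39 mm (far), 8 mm walls between. Each lane: fixed cover with rim-high top from y = -120 to -24 mm (a tealight stands on it), then a lid on a solid deck, then the open well from y = 28 to 112 mm (70 mm wide), then the end wall.
- lid_near (a joint): Lid in the near lane: pale smooth wood plate 69 mm wide, no handle, top at z = 77 mm, 3 mm below the rims; its rear is hidden under the fixed cover. Value in m: 0 open, 0.084 fully shut at its stop; it shuts along the keeper's +y. It shows from y = -0.024 to 0.027 + value (keeper frame). It needs about 2 N to slide, stays where left and does not give downwards.
- lid_far (a joint): The lid in the far lane (x = +39 mm of the keeper); in all else the same as lid_near: 0 open, 0.084 fully shut.
- garlic: Pale garlic bulb, 60 x 60 x 59 mm, origin at its underside; it stands on the floor (z = 9 mm) of one of the two wells, at y about 70 mm and x about -39 or +39 mm of the keeper; a yellow lemon lies in the other well. It is lower than the lids and need not be touched.
Things that resemble listed ones, but are neither listed nor needed, are in the scene too. Leave any blue or purple look-alike of the garlic alone.

How it is judged (in metres and radians):
At the end, for the whole second after the job is handed in: The lid of the garlic's well is shut to within 12 mm of its stop (value over 0.072), the garlic still lies in its well under it, and the lid of the lemon's well is still open (value under 0.030) (y of garlic in the frame of keeper above 0.028 m and z of garlic in the frame of keeper below 0.04 m and ((x of garlic in the frame of keeper below 0 m and value of joint lid_near above 0.072 m and value of joint lid_far below 0.03 m) or (x of garlic in the frame of keeper above 0 m and value of joint lid_far above 0.072 m and value of joint lid_near below 0.03 m))); the robot touches nothing.
It also fails if it takes over 26 s, if anything falls off the work surface, if the arm or the gripper's body presses on something with over 40 N, if the wrist force passes 120 N, or if a joint passes its speed limit or range.

## Robot

A 6-joint arm with a two-finger parallel gripper is mounted at the origin on a cart in front of the work surface, level with it; the furniture and walls round the work are solid. World frame = base frame: x ahead of the robot, y to its left, z up, the work surface at z = 0. Lengths are in mm, angles in degrees, forces in N, time in s.
With the tool pointing down it reaches from about 300 to 850 mm from the base axis. Payload 4.2 kg.
Tool frame: the origin (TCP) lies at the very end of the fingers, on their centre line; the grasp point (between the pads) lies 19 mm behind it; z points along the fingers, y is the line along which they close (so a half turn about z gives the same grasp; the last joint's range is limited). The gripper opens to 91 mm and grips with 3 to 60 N. Pads are 32 mm wide; open, the fingers measure 118 mm over their backs; the gripper's body (76 mm by 178 mm) begins 60 mm behind the grasp point.
Start: joints at [75.229, 18.312, 89.639, -0, 72.044, -1.146], TCP at [135.452, 558.838, 180.576] pointing down, gripper open.
Joint ranges: [-177.97, 177.97], [-48.28, 115.42], [12.27, 149.76], [-77.06, 257.06], [2.81, 150.46], [-146.56, 146.56]. Speed limits (degrees/s): [147.25, 147.25, 180, 180, 180, 180].

## Interface

Orientations are given as [roll, pitch, yaw] about the fixed x, y, z axes, in that order (R = Rz(yaw) Ry(pitch) Rx(roll)).
In Python, from workcell import env, eyes gives the robot as it stands.
- The arm moves only by the tool send_rows, never from a script. Its argument "targets" is text: rows parted by semicolons, each of 7 numbers parted by spaces: the shift along the tool's x, y, z in m, then the turn, a rotation vector about the tool's x, y, z in degrees, then the opening in per cent of the stroke, from 0 (shut) to 100 (fully open). A call has 1 to 12 rows; each row is the pose to reach, as a shift and turn from the pose commanded when the call began, along the tool's axes at that moment; what a row does not reach only later rows make up. A row lasts 1/12 s, in which the tool goes at most 41.7 mm and 7.16 degrees, less where a joint would pass 70% of its speed; a pose out of reach is approached as far as the arm can. A call with a gripper value outside its range is refused whole. The fingers move at their own pace and stop on an object; "grip_force" is the grip in N (left out, the last holds). Time passes only in rows, so rows that repeat a pose let the fingers close. It gives the time, the measured TCP pose, the force, the opening and the grip force at its end, in the units of the state.
- env.state(): the state, without advancing time (a new reading comes with each control period).
- eyes.grab_frame(name): name is "scene" or "top" or "wrist"; returns a dict with "image" (400x640x3 uint8, blue, green, red), "fovy" (degrees; the focal length in pixels is half the picture's height over the tangent of half this angle, whatever the lens; pixels are square), "cx", "cy" (the principal point, pixels), "eye" and "attitude" of the camera in the world. Camera axes: x right, y up, looking along -z (the intrinsics and any distortion apply to the point x, -y, -z); pixel columns grow to the right and rows downward; lengths in mm; the calibration is good to about 2 mm. A picture is of the moment at which its call begins. There is no depth.
- env.job_done(): hands the job in; it is judged then, once.
The state is a dict: "time_s": time; "qpos": joint angles; "qvel": joint speeds; "effort": joint torques, N m; "ee_pos": TCP position; "ee_rot": TCP orientation; "force": force on the tool from outside, world axes, zero at the start; "torque": the same for the moment, N m; "gripper_width": finger opening in mm; "gripper_force": force on a finger pad.
Only numpy, scipy, OpenCV 4.12 (cv2) and the standard library are available. Lean on these libraries where they do the work, as an engineer would, in place of code of your own. Each camera call takes 0.05 s, during which the arm holds its last target. There are 200 camera calls.

## Working session

There is one attempt and no reset: what is moved stays moved. The work goes in short steps, Python scripts to look and compute and a tool call to move; the robot and the scene stay as the last step left them, time stands still between calls to the robot, and variables do not carry over. Pictures are saved under pics/ and viewed, at most 10 in all, crops included, and the job is handed in when it is done.

Besides the shell and the picture viewer there is one more tool, called after ">>>" by a JSON object that holds its "api" and its "payload", one argument or row to a line. send_rows: Moves the arm, as the interface text tells. Its arguments: {"type":"object","properties":{"targets":{"type":"string"},"grip_force":{"type":"number"}},"required":["targets"]}

```bash
mkdir -p pics; ls
python3 - <<'E'
from workcell import env, eyes
import cv2
for n in ("top","scene"):
    f=eyes.grab_frame(n); cv2.imwrite(f"pics/{n}0.png",f["image"])
    print(n,{k:v for k,v in f.items() if k!="image"})
print(env.state())
E
```

```text
pics
top {'fovy': 49.711520724724906, 'cx': 319.2871863309239, 'cy': 197.85525712347118, 'eye': array([426.12003783, -66.8293685 , 925.08919063]), 'attitude': array([  2.81759387,  -0.18694947, -91.35159647])}
scene {'fovy': 52.124868104318146, 'cx': 315.2780940557899, 'cy': 195.45515772631762, 'eye': array([ 168.64001233, -515.4317785 ,  716.29882577]), 'attitude': array([ 41.63931712,   0.77292785, -34.58067401])}
{'time_s': 0.1, 'qpos': array([ 7.52293078e+01,  1.83473536e+01,  8.96985330e+01,  4.06884563e-04,
        7.20427405e+01, -1.14619603e+00]), 'qvel': array([ 0.03806074, -0.12749886, -0.19362766, -0.0376686 ,  0.04351706,
        0.11090624]), 'effort': array([ 1.10061799e-03, -4.13333631e+01, -2.32511866e+01,  7.27652782e-02,
        4.22226987e-02, -5.16308421e-05]), 'ee_pos': array([135.32029701, 558.34606167, 179.81662706]), 'ee_rot': array([-1.79911398e+02, -2.15964957e-03,  1.66375376e+02]), 'force': array([ 0.43536153,  0.50656235, -1.02651014]), 'torque': array([-0.03976733, -0.04741713,  0.01741901]), 'gripper_force': 0.0, 'gripper_width': 91.07621848560821}
```

View pics/top0.png

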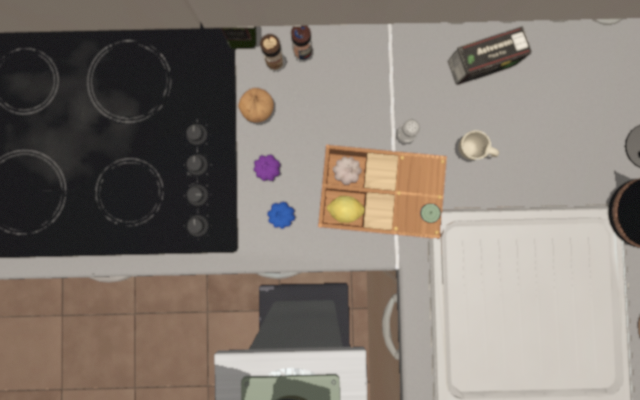

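View pics/scene0.png

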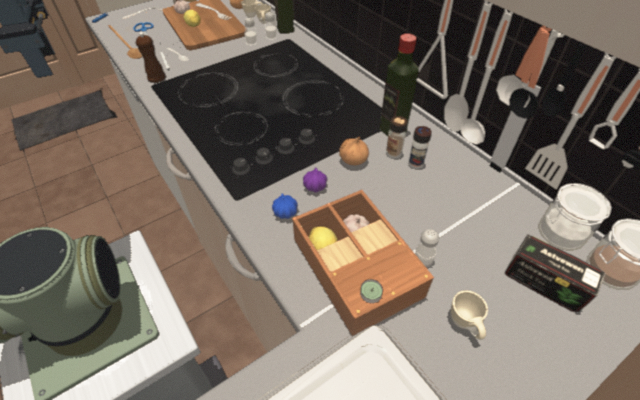

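Top view: the pale garlic is at (346,170) in the far lane and the lemon at (346,209) in the near lane. The lids are at (381,172) and (379,211). The tealight on the near cover is at (430,212). Look-alikes are purple at (267,167) and blue at (281,215), plus another pale bulb far off on the cutting board, at scene (182,5). I choose the far lane and will measure it, with a close crop to check.

```bash
cat > h.py <<'E'
import numpy as np, cv2
from scipy.spatial.transform import Rotation as R
def cast(f,px,z):
    fl=200/np.tan(np.radians(f["fovy"]/2)); px=np.atleast_2d(px).astype(float)
    d=np.c_[(px[:,0]-f["cx"])/fl,-(px[:,1]-f["cy"])/fl,-np.ones(len(px))]
    w=R.from_euler("xyz",f["attitude"],degrees=True).apply(d)
    return f["eye"]+w*((z-f["eye"][2])/w[:,2])[:,None]
E
python3 - <<'E'
from workcell import env, eyes
import cv2, numpy as np
from h import cast
f=eyes.grab_frame("top"); im=f["image"]
c=im[130:250,305:455]; cv2.imwrite("pics/crop.png",cv2.resize(c,None,fx=5,fy=5,interpolation=cv2.INTER_CUBIC))
hsv=cv2.cvtColor(im,cv2.COLOR_BGR2HSV)
print("lid hsv",hsv[172,381],hsv[211,379],"wood",hsv[170,420])
roi=np.zeros(im.shape[:2],np.uint8); roi[135:245,310:452]=255
m=cv2.inRange(hsv,(5,40,130),(28,130,255))&roi
for ct in cv2.findContours(m,0,2)[0]:
    if cv2.contourArea(ct)>150:
        r=cv2.minAreaRect(ct); p=cv2.boxPoints(r); print("lid",r,cast(f,p,77)[:,:2].round(1).tolist(), "ctr",cast(f,[r[0]],77).round(1))
w=cv2.inRange(hsv,(3,60,60),(30,255,255))&roi
w=cv2.morphologyEx(w,cv2.MORPH_OPEN,np.ones((3,3)))
ct=max(cv2.findContours(w,0,2)[0],key=cv2.contourArea); r=cv2.minAreaRect(ct); p=cv2.boxPoints(r)
print("box",r,cast(f,p,80)[:,:2].round(1).tolist(),cast(f,[r[0]],80).round(1))
E
```

```text
lid hsv [ 18  79 231] [ 18  80 230] wood [ 14 126 186]
lid ((382.68768310546875, 191.27978515625), (124.57916259765625, 84.8067398071289), 5.44033145904541) [[409.6, -64.1], [575.9, -83.8], [546.7, -328.6], [380.7, -306.4]] ctr [[ 477.8 -195.7   77. ]]
box ((382.52545166015625, 191.23858642578125), (123.07249450683594, 83.89608764648438), 5.5529704093933105) [[410.7, -65.2], [574.6, -85.0], [545.4, -325.9], [381.8, -303.7]] [[ 477.7 -194.9   80. ]]
```

View pics/crop.png

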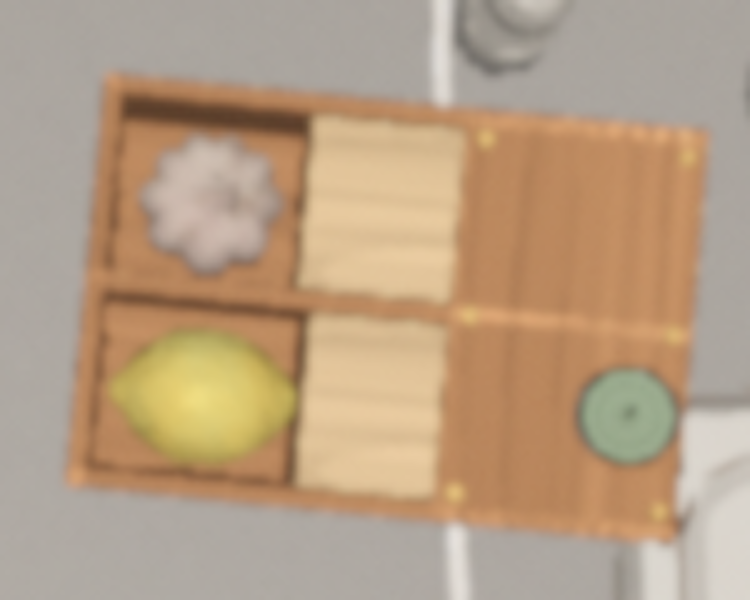

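The crop confirms it: the garlic is in the upper (far) lane, its lid shows at crop (383,210), and the lemon is in the near lane. The tealight is on the near cover only.

```bash
cat >> h.py <<'E'
K=np.array([477.7,-194.9]); YAW=-6.9
def kp(x,y):
    a=np.radians(YAW); c,s=np.cos(a),np.sin(a); return K+[c*x-s*y, s*x+c*y]
def shift(st,p):
    Rt=R.from_euler("xyz",st["ee_rot"],degrees=True); d=Rt.inv().apply(np.array(p)-st["ee_pos"])
    dr=(Rt.inv()*R.from_euler("xyz",[180,0,180+YAW],degrees=True)).as_rotvec(degrees=True)
    return (d/1000).round(4), dr.round(2)
E
python3 - <<'E'
from workcell import env
from h import *
s=env.state(); t=kp(39,2); print(t)
print(shift(s,[*t,220])); print(shift(s,[*((t+s["ee_pos"][:2])/2+[50,0]),230]))
E
```

```text
[ 516.65781001 -197.59982203]
(array([-0.5487, -0.645 , -0.0392]), array([-0.08, -0.01, -6.72]))
(array([-0.3229, -0.3107, -0.0497]), array([-0.08, -0.01, -6.72]))
```

>>> {"api": "send_rows", "payload": {
  "targets": "-0.027 -0.026 -0.02 0 0 0 0; -0.054 -0.052 -0.04 0 0 0 0; -0.081 -0.078 -0.05 0 0 -1 0; -0.108 -0.104 -0.05 0 0 -2 0; -0.135 -0.13 -0.05 0 0 -3 0; -0.162 -0.156 -0.05 0 0 -4 0; -0.189 -0.182 -0.05 0 0 -5 0; -0.216 -0.208 -0.05 0 0 -6 0; -0.243 -0.234 -0.05 0 0 -6.7 0; -0.27 -0.26 -0.05 0 0 -6.7 0; -0.297 -0.286 -0.05 0 0 -6.7 0; -0.323 -0.311 -0.05 0 0 -6.7 0",
  "grip_force": 20
}}

```text
time_s: 1.15
ee_pos: [376.6, 178.6, 230.5]
ee_rot: [180.0, 0.0, 173.1]
force: [-0.1, 0.3, 0.7]
gripper_width: 14.3
gripper_force: 0.0
```

Run:
```python
from workcell import env
from h import *
s=env.state(); print(s["time_s"],s["ee_pos"],s["ee_rot"],s["gripper_width"]); print(shift(s,[*kp(39,2),220]),shift(s,[*kp(39,2),140]))
```

```text
1.15 [376.56164375 178.62276966 230.53636262] [1.79993420e+02 1.16926807e-02 1.73074651e+02] 14.292480570205864
(array([-0.1844, -0.3566,  0.0105]), array([ 0.01,  0.01, -0.03])) (array([-0.1844, -0.3566,  0.0905]), array([ 0.01,  0.01, -0.03]))
```

>>> {"api": "send_rows", "payload": {
  "targets": "-0.017 -0.032 0 0 0 0 0; -0.034 -0.065 0 0 0 0 0; -0.05 -0.097 0 0 0 0 0; -0.067 -0.13 0.01 0 0 0 0; -0.084 -0.162 0.02 0 0 0 0; -0.1 -0.195 0.03 0 0 0 0; -0.117 -0.227 0.04 0 0 0 0; -0.134 -0.26 0.05 0 0 0 0; -0.151 -0.292 0.06 0 0 0 0; -0.168 -0.324 0.075 0 0 0 0; -0.184 -0.356 0.09 0 0 0 0; -0.184 -0.356 0.09 0 0 0 0"
}}

```text
time_s: 2.15
ee_pos: [516.1, -200.0, 136.9]
ee_rot: [-179.9, -0.2, 172.8]
force: [0.3, -0.5, 0.6]
gripper_width: 0.2
gripper_force: 0.0
```

Run:
```python
from workcell import env,eyes
from h import *
f=eyes.grab_frame("wrist"); cv2.imwrite("pics/wrist1.png",f["image"])
s=env.state(); print(s["time_s"],s["ee_pos"],s["ee_rot"],s["force"],s["gripper_width"]); print(shift(s,[*kp(39,2),85]))
```

```text
2.2 [ 515.27127464 -197.20918862  138.10770717] [179.95007294  -0.22607902 172.85685106] [-0.44831046  0.83899833  0.21878176] 0.7164265149388551
(array([-0.0016, -0.0003,  0.0531]), array([ 0.05, -0.23, -0.24]))
```

View pics/wrist1.png

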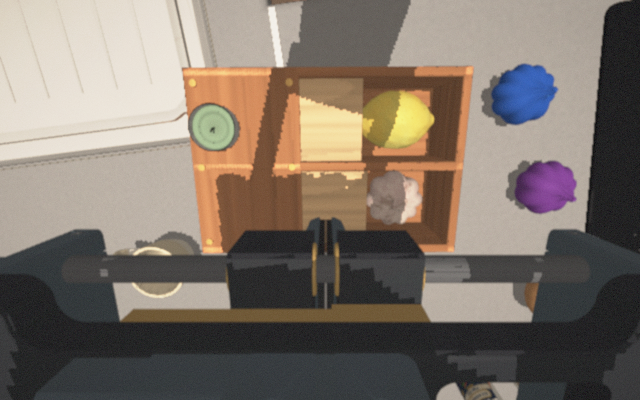

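The wrist view shows the closed fingertips at about (325,225), above the far lid, which spans columns 302–367. The garlic is at (393,197) and the lemon at (397,120). I'll check the registration from these pixels.

Run:
```python
from workcell import env,eyes
from h import *
f=eyes.grab_frame("wrist")
a=np.radians(YAW); M=np.array([[np.cos(a),np.sin(a)],[-np.sin(a),np.cos(a)]])
for n,p,z in [("corner(-82,-120)",(183,70),80),("corner(-82,120)",(473,67),80),("midwall(0,-24)",(297,167),80),("midwall(0,120)",(465,167),80),("lid far front (5,27)",(367,173),77),("lid near front",(363,79),77)]:
    w=cast(f,p,z)[0,:2]; print(n,w.round(1),(M@(w-K)).round(1))
```

```text
corner(-82,-120) [ 384.7 -300.4] [ -79.7 -115.9]
corner(-82,120) [412.1 -62.4] [-81.  123.7]
midwall(0,-24) [ 475.7 -218.6] [  0.8 -23.7]
midwall(0,120) [494.2 -69.9] [  1.4 126.1]
lid far front (5,27) [ 489.2 -156.7] [ 6.9 39.3]
lid near front [ 409.6 -152.9] [-72.6  33.5]
```

>>> {"api": "send_rows", "payload": {
  "targets": "-0.001 0.003 0.02 0 0 -0.2 0; -0.001 0.003 0.04 0 0 -0.2 0; -0.001 0.003 0.052 0 0 -0.2 0; -0.001 0.003 0.056 0 0 -0.2 0; -0.001 0.003 0.057 0 0 -0.2 0; -0.001 0.003 0.057 0 0 -0.2 0"
}}

```text
time_s: 2.75
ee_pos: [517.6, -191.5, 84.4]
ee_rot: [-180.0, 0.1, 173.3]
force: [-0.3, 0.0, 0.7]
gripper_width: 0.3
gripper_force: 0.0
```

>>> {"api": "send_rows", "payload": {
  "targets": "0 0 0.003 0 0 0 0; 0 0 0.006 0 0 0 0; 0 0 0.007 0 0 0 0; 0 0 0.008 0 0 0 0; 0 0 0.008 0 0 0 0"
}}

```text
time_s: 3.17
ee_pos: [517.1, -192.2, 75.4]
ee_rot: [180.0, -0.0, 173.3]
force: [0.3, -0.0, -0.1]
gripper_width: 0.5
gripper_force: 0.0
```

>>> {"api": "send_rows", "payload": {
  "targets": "0 0 0.001 0 0 0 0; 0 0 0.001 0 0 0 0; 0 0 0.002 0 0 0 0; 0 0 0.002 0 0 0 0"
}}

```text
time_s: 3.5
ee_pos: [517.1, -192.2, 73.4]
ee_rot: [180.0, -0.0, 173.3]
force: [0.2, 0.3, 0.4]
gripper_width: 0.3
gripper_force: 0.0
```

No contact yet at 73 mm, so I'll look before pressing further.

Run:
```python
from workcell import env,eyes
from h import *
a=eyes.grab_frame("wrist")["image"][40:290,160:500]; b=eyes.grab_frame("scene")["image"][170:340,270:450]
a=cv2.resize(a,(400,294)); b=cv2.resize(b,(400,378))
cv2.imwrite("pics/w2.png",np.hstack([cv2.copyMakeBorder(a,0,84,0,0,0),b]))
s=env.state(); print(s["ee_pos"],s["force"],s["qpos"])
```

```text
[ 517.18983192 -192.23297275   73.47210832] [ 0.19813712 -0.72141293  0.24695045] [-2.15861880e+01  2.14097284e+01  1.01672008e+02  4.37183090e-03
  5.69236120e+01 -1.04865419e+02]
```

View pics/w2.png

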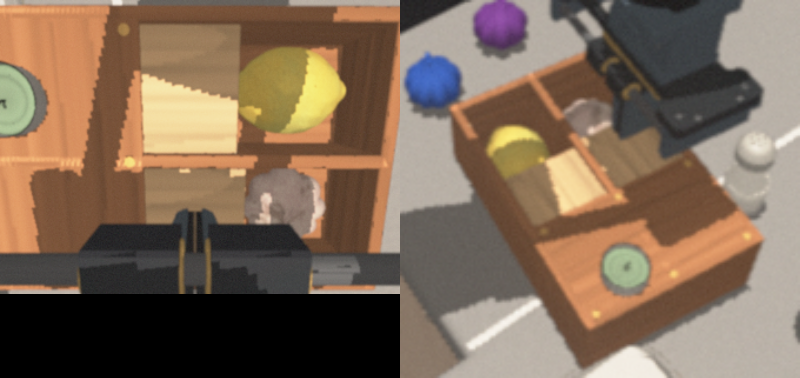

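Left half: the tips, at (195,212), are centred on the far lid (columns 145–245). Right half: the tips, at (632,148), are just above the lid. I'll keep lowering gently.

>>> {"api": "send_rows", "payload": {
  "targets": "0 0 0.001 0 0 0 0; 0 0 0.001 0 0 0 0; 0 0 0.002 0 0 0 0; 0 0 0.002 0 0 0 0"
}}

```text
time_s: 3.93
ee_pos: [517.1, -192.2, 71.3]
ee_rot: [180.0, -0.0, 173.3]
force: [0.5, -0.2, -0.8]
gripper_width: 0.2
gripper_force: 0.0
```

>>> {"api": "send_rows", "payload": {
  "targets": "0 0 0.001 0 0 0 0; 0 0 0.001 0 0 0 0; 0 0 0.002 0 0 0 0; 0 0 0.002 0 0 0 0"
}}

```text
time_s: 4.27
ee_pos: [517.1, -192.2, 69.4]
ee_rot: [180.0, -0.0, 173.3]
force: [0.0, -0.2, -0.5]
gripper_width: 0.5
gripper_force: 0.0
```

```bash
cat >> h.py <<'E'
def proj(f,p):
    c=R.from_euler("xyz",f["attitude"],degrees=True).inv().apply(np.atleast_2d(p)-f["eye"])
    fl=200/np.tan(np.radians(f["fovy"]/2)); return np.c_[f["cx"]-fl*c[:,0]/c[:,2], f["cy"]+fl*c[:,1]/c[:,2]]
E
python3 - <<'E'
from workcell import env,eyes
from h import *
s=env.state()
out=[]
for n,(r,c,h,w) in {"wrist":(130,220,150,200),"scene":(190,310,100,133)}.items():
    f=eyes.grab_frame(n); p=proj(f,s["ee_pos"])[0]; im=f["image"].copy(); print(n,p)
    k=400/w; v=cv2.resize(im[r:r+h,c:c+w],(400,300),interpolation=cv2.INTER_CUBIC)
    def mk(q,z,col):
        u=(proj(f,[*kp(*q),z])[0]-[c,r])*k; cv2.circle(v,tuple(int(t) for t in u),4,col,1)
    cv2.circle(v,tuple(int(t) for t in (p-[c,r])*k),5,(0,0,255),1)
    for q in [(0,-24),(0,28),(0,112),(82,-24),(82,28)]: mk(q,80,(255,255,0))
    out.append(v)
cv2.imwrite("pics/w3.png",np.hstack(out))
E
```

```text
wrist [326.39224472 226.56434764]
scene [373.28080808 237.96369912]
```

View pics/w3.png

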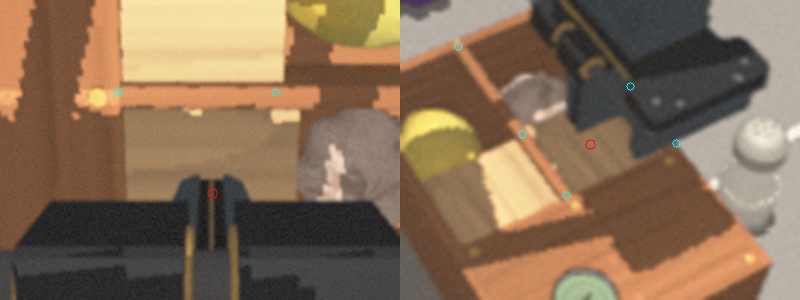

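The tip marker matches the fingertips in the wrist view at (212,192). In the scene view the tip, at about (592,133), still sits a few mm above the lid. I'll continue down in small force-checked steps.

>>> {"api": "send_rows", "payload": {
  "targets": "0 0 0.001 0 0 0 0; 0 0 0.002 0 0 0 0; 0 0 0.002 0 0 0 0"
}}

```text
time_s: 4.62
ee_pos: [517.1, -192.1, 67.3]
ee_rot: [180.0, -0.0, 173.3]
force: [0.7, -0.0, -0.2]
gripper_width: 0.4
gripper_force: 0.0
```

>>> {"api": "send_rows", "payload": {
  "targets": "0 0 0.001 0 0 0 0; 0 0 0.002 0 0 0 0; 0 0 0.002 0 0 0 0"
}}

```text
time_s: 4.87
ee_pos: [517.0, -192.1, 65.3]
ee_rot: [180.0, -0.0, 173.3]
force: [-0.4, -0.1, -0.7]
gripper_width: 0.4
gripper_force: 0.0
```

Run:
```python
from workcell import env,eyes
from h import *
s=env.state()
t=eyes.grab_frame("top"); f=eyes.grab_frame("scene")
def tri(a,b):
    A=t["eye"];B=f["eye"];u=cast(t,a,0)[0]-A;v=cast(f,b,0)[0]-B
    k=np.linalg.lstsq(np.c_[u,-v],B-A,rcond=None)[0]; P=A+k[0]*u;Q=B+k[1]*v
    return ((P+Q)/2).round(1),np.linalg.norm(P-Q).round(1)
for n,a,b in [("82,120",(326.4,145),(365,195)),("-82,120",(320,226),(295,222)),("82,-120",(446.6,156),(428,278)),("-82,-120",(439.4,237),(357,310)),("tealight",(430.5,213),(372,290))]: print(n,tri(a,b))
print(s["ee_pos"],proj(f,s["ee_pos"]))
v=cv2.resize(f["image"][185:285,330:460],(780,600),interpolation=cv2.INTER_CUBIC)
cv2.imwrite("pics/s4.png",v)
```

```text
82,120 (array([577.6, -89.2,  60.1]), np.float64(6.0))
-82,120 (array([413.4, -71.3,  69.2]), np.float64(2.4))
82,-120 (array([ 540.4, -320.8,   77.8]), np.float64(10.3))
-82,-120 (array([ 387.6, -299.7,   95.9]), np.float64(3.0))
tealight (array([ 433.2, -284.8,   91.8]), np.float64(1.1))
[ 517.04214876 -192.1430877    65.29220798] [[373.05302256 239.19112102]]
```

View pics/s4.png

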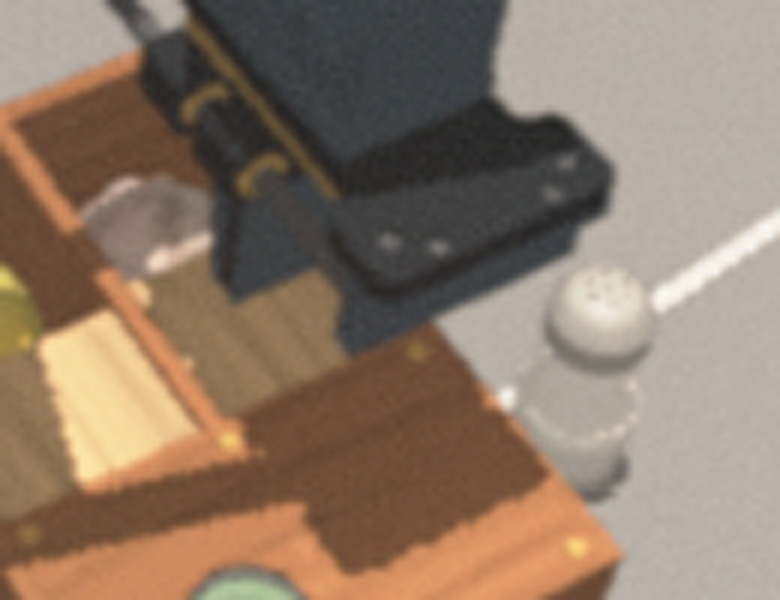

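The finger's bottom edge runs from (235,300) to (330,265) in this crop. The projected TCP falls about 7 px lower, so the real tip is higher than the reading suggests. Continuing down.

>>> {"api": "send_rows", "payload": {
  "targets": "0 0 0.001 0 0 0 0; 0 0 0.002 0 0 0 0; 0 0 0.002 0 0 0 0"
}}

```text
time_s: 5.22
ee_pos: [517.1, -192.2, 63.3]
ee_rot: [180.0, -0.0, 173.3]
force: [-0.3, 0.3, 0.3]
gripper_width: 0.5
gripper_force: 0.0
```

>>> {"api": "send_rows", "payload": {
  "targets": "0 0 0.001 0 0 0 0; 0 0 0.002 0 0 0 0; 0 0 0.002 0 0 0 0"
}}

```text
time_s: 5.47
ee_pos: [517.0, -192.1, 61.3]
ee_rot: [180.0, -0.0, 173.3]
force: [-0.0, -0.4, 0.1]
gripper_width: 0.6
gripper_force: 0.0
```

The 7 px offset works out to the tip being about 18 mm higher than read (closed fingers are probably shorter). Contact should come near a reading of 59.

>>> {"api": "send_rows", "payload": {
  "targets": "0 0 0.001 0 0 0 0; 0 0 0.002 0 0 0 0; 0 0 0.002 0 0 0 0"
}}

```text
time_s: 5.72
ee_pos: [517.0, -192.2, 59.3]
ee_rot: [180.0, -0.0, 173.3]
force: [-0.2, 0.4, 0.2]
gripper_width: 0.2
gripper_force: 0.0
```

>>> {"api": "send_rows", "payload": {
  "targets": "0 0 0.001 0 0 0 0; 0 0 0.001 0 0 0 0; 0 0 0.001 0 0 0 0"
}}

```text
time_s: 5.97
ee_pos: [517.2, -192.2, 58.5]
ee_rot: [180.0, -0.0, 173.3]
force: [0.1, 0.7, -0.0]
gripper_width: 0.4
gripper_force: 0.0
```

>>> {"api": "send_rows", "payload": {
  "targets": "0 0 0.001 0 0 0 0; 0 0 0.0015 0 0 0 0; 0 0 0.0015 0 0 0 0"
}}

```text
time_s: 6.22
ee_pos: [517.1, -192.2, 56.9]
ee_rot: [180.0, -0.0, 173.3]
force: [-0.6, -0.1, 0.3]
gripper_width: 0.6
gripper_force: 0.0
```

>>> {"api": "send_rows", "payload": {
  "targets": "0 0 0.001 0 0 0 0; 0 0 0.001 0 0 0 0; 0 0 0.001 0 0 0 0"
}}

```text
time_s: 6.47
ee_pos: [517.1, -192.2, 55.9]
ee_rot: [180.0, -0.0, 173.3]
force: [0.8, -0.6, -0.7]
gripper_width: 0.2
gripper_force: 0.0
```

Run:
```python
from workcell import env,eyes
from h import *
f=eyes.grab_frame("scene"); s=env.state()
a=np.radians(YAW); M=np.array([[np.cos(a),np.sin(a)],[-np.sin(a),np.cos(a)]])
for p in [(369.2,235),(385,229)]:
  for z in (77,85,95): w=cast(f,p,z)[0,:2]; print(p,z,(M@(w-K)).round(1))
print((M@(s["ee_pos"][:2]-K)).round(1))
v=cv2.resize(f["image"][195:275,330:434],(780,600),interpolation=cv2.INTER_CUBIC)
cv2.imwrite("pics/s5.png",v)
```

```text
(369.2, 235) 77 [32.1 12.7]
(369.2, 235) 85 [28.3  8.1]
(369.2, 235) 95 [23.6  2.4]
(385, 229) 77 [66.9 10.3]
(385, 229) 85 [62.7  5.8]
(385, 229) 95 [57.4  0. ]
[38.9  7.4]
```

View pics/s5.png

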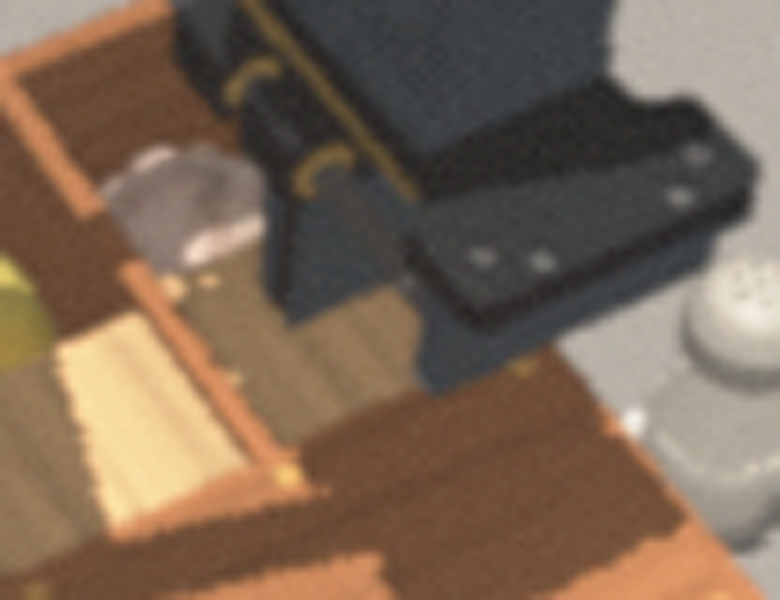

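The finger's bottom corner has gone from scene row 235 to 238, so it is still descending freely. Its x extent only matches the 32 mm pads if the tip is about 30 mm higher than read. I expect contact near a reading of 47.

>>> {"api": "send_rows", "payload": {
  "targets": "0 0 0.001 0 0 0 0; 0 0 0.002 0 0 0 0; 0 0 0.003 0 0 0 0; 0 0 0.003 0 0 0 0"
}}

```text
time_s: 6.85
ee_pos: [517.0, -192.1, 52.8]
ee_rot: [180.0, -0.0, 173.3]
force: [0.3, 0.1, 0.6]
gripper_width: 0.9
gripper_force: 0.0
```

>>> {"api": "send_rows", "payload": {
  "targets": "0 0 0.001 0 0 0 0; 0 0 0.002 0 0 0 0; 0 0 0.002 0 0 0 0"
}}

```text
time_s: 7.1
ee_pos: [517.1, -192.1, 50.8]
ee_rot: [180.0, -0.0, 173.3]
force: [0.3, -0.2, 0.1]
gripper_width: 0.5
gripper_force: 0.0
```

>>> {"api": "send_rows", "payload": {
  "targets": "0 0 0.001 0 0 0 0; 0 0 0.002 0 0 0 0; 0 0 0.002 0 0 0 0"
}}

```text
time_s: 7.35
ee_pos: [517.0, -192.2, 48.8]
ee_rot: [180.0, -0.0, 173.3]
force: [0.2, 0.0, -0.7]
gripper_width: 0.0
gripper_force: 0.0
```

>>> {"api": "send_rows", "payload": {
  "targets": "0 0 0.001 0 0 0 0; 0 0 0.0015 0 0 0 0; 0 0 0.0015 0 0 0 0"
}}

```text
time_s: 7.6
ee_pos: [517.1, -192.2, 47.4]
ee_rot: [180.0, -0.0, 173.3]
force: [0.3, 0.2, -0.9]
gripper_width: 0.5
gripper_force: 0.0
```

>>> {"api": "send_rows", "payload": {
  "targets": "0 0 0.001 0 0 0 0; 0 0 0.0015 0 0 0 0; 0 0 0.0015 0 0 0 0"
}}

```text
time_s: 7.85
ee_pos: [517.1, -192.2, 45.9]
ee_rot: [180.0, -0.0, 173.3]
force: [0.1, 0.0, -0.6]
gripper_width: 0.4
gripper_force: 0.0
```

>>> {"api": "send_rows", "payload": {
  "targets": "0 0 0.001 0 0 0 0; 0 0 0.0015 0 0 0 0; 0 0 0.0015 0 0 0 0"
}}

```text
time_s: 8.1
ee_pos: [517.1, -192.2, 44.4]
ee_rot: [180.0, -0.0, 173.3]
force: [0.6, 0.4, 0.5]
gripper_width: 0.6
gripper_force: 0.0
```

>>> {"api": "send_rows", "payload": {
  "targets": "0 0 0.001 0 0 0 0; 0 0 0.0015 0 0 0 0; 0 0 0.0015 0 0 0 0"
}}

```text
time_s: 8.35
ee_pos: [517.3, -192.3, 43.9]
ee_rot: [-180.0, 0.0, 173.3]
force: [-1.5, -0.2, 6.1]
gripper_width: 0.6
gripper_force: 2.7
```

>>> {"api": "send_rows", "payload": {
  "targets": "0 0 0.001 0 0 0 0; 0 0 0.0015 0 0 0 0; 0 0 0.0015 0 0 0 0"
}}

```text
time_s: 8.6
ee_pos: [517.4, -192.3, 43.8]
ee_rot: [-180.0, 0.1, 173.3]
force: [-3.6, 1.4, 14.9]
gripper_width: 0.1
gripper_force: 7.1
```

Run:
```python
from workcell import env,eyes
from h import *
f=eyes.grab_frame("scene"); w=eyes.grab_frame("wrist"); s=env.state(); print(s["ee_pos"],s["force"],proj(f,s["ee_pos"]),proj(w,s["ee_pos"]),w["eye"])
v=cv2.resize(f["image"][200:280,340:420],(400,400),interpolation=cv2.INTER_CUBIC)
u=cv2.resize(w["image"][150:310,240:400],(400,400),interpolation=cv2.INTER_CUBIC)
cv2.imwrite("pics/s6.png",np.hstack([v,u]))
```

```text
[ 517.38488612 -192.28315907   43.77648424] [-3.94674533  1.69428301 13.75770191] [[372.23163623 245.50694961]] [[326.39631498 226.55693063]] [ 449.22904285 -184.70349444  248.61879402]
```

View pics/s6.png

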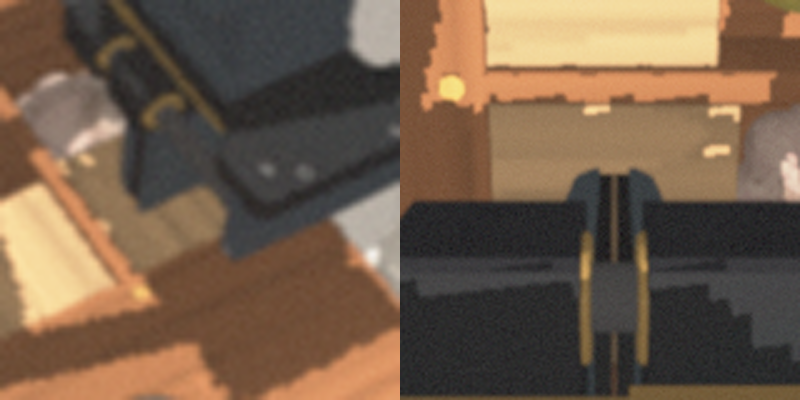

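Contact: about 14 N down on the lid. In the left half the tip, at (140,205), rests on the lid. In the right half the tips, at (613,185), are centred on it (columns 490–740). Now I drag along tool +y and check that the lid follows.

>>> {"api": "send_rows", "payload": {
  "targets": "0 0.003 0 0 0 0 0; 0 0.007 0 0 0 0 0; 0 0.012 0 0 0 0 0; 0 0.018 0 0 0 0 0; 0 0.024 0 0 0 0 0; 0 0.024 0 0 0 0 0"
}}

```text
time_s: 9.2
ee_pos: [520.3, -168.1, 43.8]
ee_rot: [-180.0, 0.1, 173.3]
force: [-3.2, 1.6, 14.1]
gripper_width: 0.6
gripper_force: 7.0
```

```bash
cat >> h.py <<'E'
def lidfront(f,x=15,z=77):
    # brightness/saturation profile along the far lane strip just inside the middle wall
    ys=np.arange(-20,115,3.); g=cv2.cvtColor(f["image"],cv2.COLOR_BGR2HSV)
    p=proj(f,np.array([[*kp(x,y),z] for y in ys])).round().astype(int)
    return [(int(y),*map(int,g[b,a])) for y,(a,b) in zip(ys,p)]
E
python3 - <<'E'
from workcell import env,eyes
from h import *
s=env.state(); print(s["time_s"],s["ee_pos"],s["force"])
f=eyes.grab_frame("wrist"); print(lidfront(f))
E
```

```text
9.2 [ 520.31432567 -168.06381444   43.78054173] [-3.19607932  1.61204493 14.13274852]
[(-20, 16, 105, 168), (-17, 15, 105, 167), (-14, 15, 111, 166), (-11, 15, 105, 168), (-8, 16, 109, 164), (-5, 16, 107, 167), (-2, 16, 105, 168), (1, 16, 106, 168), (4, 17, 104, 167), (7, 17, 105, 167), (10, 15, 104, 167), (13, 15, 103, 169), (16, 15, 109, 164), (19, 16, 103, 168), (22, 16, 107, 170), (25, 15, 105, 170), (28, 16, 106, 169), (31, 16, 105, 167), (34, 16, 108, 166), (37, 16, 106, 169), (40, 16, 104, 169), (43, 16, 107, 169), (46, 16, 105, 172), (49, 16, 104, 169), (52, 16, 108, 161), (55, 16, 101, 157), (58, 16, 105, 156), (61, 14, 80, 157), (64, 11, 54, 161), (67, 12, 57, 162), (70, 12, 58, 157), (73, 11, 57, 153), (76, 11, 59, 134), (79, 12, 54, 156), (82, 10, 51, 150), (85, 12, 131, 119), (88, 12, 131, 119), (91, 10, 125, 100), (94, 11, 121, 99), (97, 11, 129, 101), (100, 11, 126, 103), (103, 13, 130, 102), (106, 11, 135, 96), (109, 12, 131, 105), (112, 13, 129, 105)]
```

The lid follows: its front moved from about 37 to 60 mm. About 53 mm is left.

>>> {"api": "send_rows", "payload": {
  "targets": "0 0.005 0 0 0 0 0; 0 0.01 0 0 0 0 0; 0 0.016 0 0 0 0 0; 0 0.022 0 0 0 0 0; 0 0.028 0 0 0 0 0; 0 0.034 0 0 0 0 0; 0 0.039 0 0 0 0 0; 0 0.043 0 0 0 0 0; 0 0.046 0 0 0 0 0; 0 0.048 0 0 0 0 0"
}}

```text
time_s: 10.08
ee_pos: [526.0, -121.1, 43.8]
ee_rot: [-179.9, 0.1, 173.3]
force: [-3.3, -0.8, 13.6]
gripper_width: 0.6
gripper_force: 7.0
```

>>> {"api": "send_rows", "payload": {
  "targets": "0 0.002 0 0 0 0 0; 0 0.004 0 0 0 0 0; 0 0.006 0 0 0 0 0; 0 0.008 0 0 0 0 0"
}}

```text
time_s: 10.42
ee_pos: [527.7, -114.9, 43.8]
ee_rot: [-179.8, 0.2, 173.4]
force: [-2.5, -5.5, 11.1]
gripper_width: 0.1
gripper_force: 5.7
```

The resisting force has risen to 5.5 N, so the lid is at its stop. I'll lift and check.

>>> {"api": "send_rows", "payload": {
  "targets": "0 0 -0.004 0 0 0 0; 0 0 -0.015 0 0 0 0; 0 0 -0.035 0 0 0 0; 0 0 -0.06 0 0 0 0; 0 -0.0 -0.09 0 0 0 0; -0.0 0.0 -0.12 0 0 0 0; 0 0.03 -0.13 0 0 0 0; 0 0.06 -0.13 0 0 0 0; 0 0.1 -0.13 0 0 0 0; 0 0.14 -0.13 0 0 0 0; 0 0.16 -0.13 0 0 0 0; 0 0.16 -0.13 0 0 0 0"
}}

```text
time_s: 11.42
ee_pos: [545.5, 50.2, 171.4]
ee_rot: [179.9, -0.0, 173.5]
force: [1.0, -0.6, 0.3]
gripper_width: 0.4
gripper_force: 0.0
```

Run:
```python
from workcell import env,eyes
from h import *
s=env.state(); print(s["time_s"],s["ee_pos"],s["force"])
f=eyes.grab_frame("top"); c=f["image"][120:250,240:455]; cv2.imwrite("pics/end.png",cv2.resize(c,(790,478),interpolation=cv2.INTER_CUBIC))
print([t for t in lidfront(f,39) if t[0]>60])
```

```text
11.4167 [545.47405914  50.16122257 171.38495219] [ 1.00915671 -0.57286045  0.3263901 ]
[(61, 18, 83, 217), (64, 18, 85, 217), (67, 17, 85, 214), (70, 18, 85, 214), (73, 18, 85, 215), (76, 18, 85, 216), (79, 18, 85, 216), (82, 17, 84, 216), (85, 17, 84, 216), (88, 18, 86, 214), (91, 17, 85, 214), (94, 18, 85, 215), (97, 18, 84, 215), (100, 17, 84, 215), (103, 18, 85, 216), (106, 18, 84, 216), (109, 17, 89, 204), (112, 16, 100, 179)]
```

View pics/end.png

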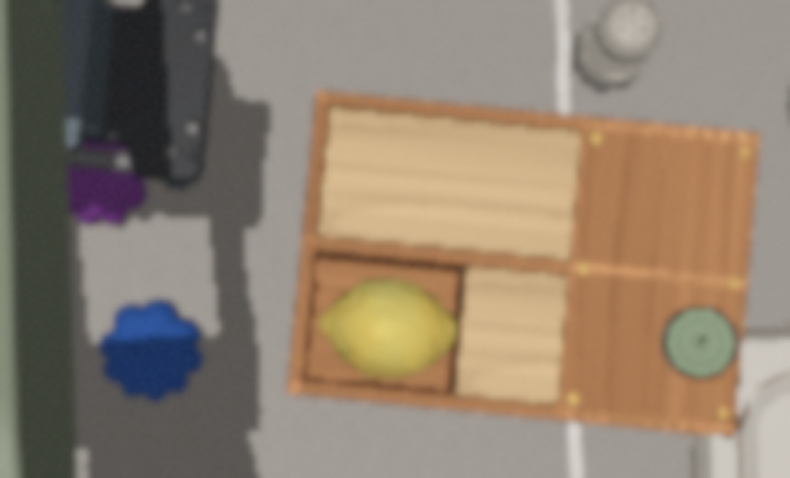

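The far lid is now shut against the end wall, with its edge at (328,170). The near lid is still open over the lemon at (388,328), and the gripper is clear of the box and touching nothing. Handing in.

```bash
python3 -c "
from workcell import env
print(env.job_done())"
```

```text
the job is handed in; nothing more can be done
None
```

The garlic's lid (far lane) is shut against its stop, the lemon's lid is still open, and the arm was clear of everything when I handed the job in at about 11.4 s; no verdict was returned.

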